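# Pack a rebuilt solenoid and ease the heavy chest lid shut

## Task

Stand the rebuilt starter solenoid in the empty nest of the open spares chest and let go of it. Then push the heavy lid over and down gently, without slamming it, and when it is shut lean on it with about 14 N for a second to bed its rubber seal (never more than 25 N on the lid). Leave the lid shut and the other parts on the bench and in the chest where they are.

Things in the scene. Friction and masses are not known exactly. Their poses are not given: they have to be found in the camera images.
- chest: Open grey sheet-steel spares chest screwed to the bench, 260 (x) x 220 (y) x 92 mm high, walls 4 mm, floor 5 mm. Origin under its centre, axes along its sides, z up, turned by some yaw. A 58 mm high divider at x = 0 makes two bays, each with a round rubber nest ring at its centre. The +x nest is taken, the -x one (nearer the robot) is empty. The lid stands open along the +y side.
- nest (a point): Centre of the empty nest on the chest floor, 5 mm above the bench, at x = -64, y = 0 mm of the chest; axes as the chest. Ring bore 52 mm, rim 18 mm above the floor.
- chest_hinge (a point): Middle of the hinge line, which runs along the chest's x axis on the top of its +y wall, 92 mm above the bench.
- lid_hinge (a joint): Lid angle in rad: 0 shut (horizontal, on its seal), 1.57 upright, stop at 1.85; grows as the lid opens away over the +y side. Starts at 1.45 to 1.8. Faster than 0.8 rad/s below 0.3 rad is a slam. Under the bedding press the seal gives 1 to 2 mm at the free edge, so it may then read slightly below 0.
- lid: Flat grey steel lid, 268 mm along the hinge, 225 mm away from it, 8 mm thick, 0.68 to 0.98 kg. Origin on the middle of the hinge line, which lies in its underside. The stiff friction hinge (1.15 N m) keeps it wherever it is left, so it must be pushed all the way: 5 to 8 N near the free edge when upright, 0.5 to 3 N when nearly flat.
- lid_edge (a point): Middle of the lid's free edge on its outer face (on top when shut; facing +y, away from the chest, while the lid is up). 225 mm from the hinge line.
- solenoid: Rebuilt starter solenoid standing on its end on the bench, to the robot's right of the chest: plain steel can 42 mm diameter x 58 mm, black cap 36 mm diameter on top with two small copper studs, 70 mm high in all, 0.26 to 0.42 kg. Origin at the centre of its underside, z up.
- other: A like solenoid already standing in the +x nest of the chest; leave it.
- drive: Bystander: starter drive, stepped dark steel, 50 mm diameter foot, 46 mm high, in the same row as the solenoid.
- pulley: Bystander: aluminium belt pulley, 58 mm diameter, 30 mm high, in the same row.
- wrench: Bystander: wrench lying on the bench at the right.
- bearing: Bystander: ball-bearing ring, 52 mm diameter, 15 mm high, lying at the left near the robot.
- jar: Bystander: jar, 70 mm diameter, 90 mm high, at the right, beyond the wrench.

How it is judged:
On the way, in this order (a step that is already met when the one before it is completed fails the run):
1. the solenoid stands let go in the empty nest while the lid is still open (x of solenoid in the frame of nest between -0.008 and 0.008 m and y of solenoid in the frame of nest between -0.008 and 0.008 m and z of solenoid in the frame of nest below 0.004 m and angle between solenoid's own z axis and vertical below 0.12 rad and contact force between the fingers and solenoid below 0.1 N and value of joint lid_hinge above 1.2 rad), for 0.3 s.
2. the lid is shut and pressed with 9 to 20 N for half a second (value of joint lid_hinge below 0.012 rad and contact force between the fingers and lid between 9 and 20 N), for 0.5 s.
At the end, for the whole second after the job is handed in: The lid is shut (within 0.02 rad) and at rest, and the solenoid stands upright in the formerly empty nest, within 8 mm of its centre and fully down (4 mm), at rest (x of solenoid in the frame of nest between -0.008 and 0.008 m and y of solenoid in the frame of nest between -0.008 and 0.008 m and z of solenoid in the frame of nest below 0.004 m and angle between solenoid's own z axis and vertical below 0.12 rad and value of joint lid_hinge below 0.02 rad and linear speed of each of solenoid, lid below 0.02 m/s); the robot touches nothing.
It fails at once if the lid slams: faster than 0.8 rad/s within 0.3 rad of shut (value of joint lid_hinge below 0.3 rad and velocity of joint lid_hinge below -0.8 rad/s).
It fails at once if more than 25 N on the lid (contact force between any of the fingers, the arm and lid above 25 N).
It fails at once if a bystander is moved: 30 mm on the bench, 20 mm in the chest (distance of any of drive, pulley, wrench, bearing, jar from where it was at the start of the episode above 0.03 m or distance of other from where it was at the start of the episode above 0.02 m).
It also fails if it takes over 72 s, if anything falls off the work surface, if the arm or the gripper's body presses on something with over 40 N, if the wrist force passes 120 N, or if a joint passes its speed limit or range.

## Robot

A 6-joint arm with a two-finger parallel gripper is mounted at the origin on the work surface. World frame = base frame: x ahead of the robot, y to its left, z up, the work surface at z = 0. Lengths are in m, angles in rad, forces in N, time in s.
With the tool pointing down it reaches from about 0.4 to 0.825 m from the base axis. Payload 7 kg.
Tool frame: the origin (TCP) lies at the very end of the fingers, on their centre line; the grasp point (between the pads) lies 19 mm behind it (arm.pinch_z is the z of the grasp point in the tool frame, in m); z points along the fingers, y is the direction in which the jaws open and shut (so a half turn about z gives the same grasp; the last joint's range is limited). The gripper opens to 88 mm and grips with 3 to 60 N. Pads are 19 mm wide; open, the fingers measure 130 mm over their backs; the gripper's body (78 mm by 193 mm) begins 47 mm behind the grasp point.
Start: joints at [-1.005, 0.359, 0.012, 0, -1.224, -0.288], TCP at [0.185, -0.649, 0.227] pointing down, gripper open.
Joint ranges: [-3.07, 3.07], [-1.43, 2.12], [-1.02, 1.25], [-3.03, 1.67], [-3.05, -0], [-3.03, 3.03]. Speed limits (rad/s): [2.39, 2.39, 3.01, 3.14, 3.14, 3.14].

## Interface

Orientations are given as [roll, pitch, yaw] about the fixed x, y, z axes, in that order (R = Rz(yaw) Ry(pitch) Rx(roll)).
In Python, from station import arm gives the robot as it stands.
- The arm moves only by the tool drive_tool, never from a script. Its argument "targets" is a list of rows, each a list of 6 numbers: the shift along the world's x, y, z in units of 0.04 m (1.0 is 0.04 m), then the turn, a rotation vector about the world's x, y, z in units of 6 degrees (1.0 is 6 degrees). In form: [[x, y, z, wx, wy, wz], ...]. A call has 1 to 5 rows; each row shifts and turns the commanded pose from where the row before left it; what a row does not reach is not made up. A row lasts 1/8 s, in which the tool goes at most 62.5 mm and 10.7 degrees, less where a joint would pass 70% of its speed; a pose out of reach is approached as far as the arm can. A call with a number of a shift or a turn outside -1 to 1 is refused whole. A call with a gripper value outside its range is refused whole. "claw" is the opening, from 0 (shut) to 1 (fully open), set as the call begins (left out, the last holds). The fingers move at their own pace and stop on an object; "newtons" is the grip in N (left out, the last holds). Time passes only in rows, so rows that do not move let the fingers close. It gives the time, the measured TCP pose, the force and the opening at its end, in the units of the state.
- arm.get_state(): the state, without advancing time (a new reading comes with each control period).
- arm.grab_frame(name): name is "scene" or "top" or "wrist"; returns (picture, depth): 420x560x3 uint8, red, green, blue; 420x560 float32, m along the optical axis (not along the pixel's ray), 0 where there is no reading.
- arm.get_calibration(name): a dict with "mtx" (3x3 intrinsics, pixels), "origin" and "rotation" of the camera in the world. Camera axes: x right, y up, looking along -z (the intrinsics and any distortion apply to the point x, -y, -z); pixel columns grow to the right and rows downward; lengths in m; the calibration is good to about 2 mm. A picture is of the moment at which its call begins: read the wrist's pose just before it. get_calibration takes no time and is no camera call; for the wrist camera it gives the pose at the moment of the call.
- arm.job_done(): hands the job in, once; it reports no verdict.
Trained networks look in the newest picture that a camera, given by its name, has taken for a name from the list of things; names that differ only in an ending like _2 or _b are one class to them, and where a whole thing is asked for, a point or a joint stands for the part that bears it (a point fixed in the world has none). Each returns a list of dicts, best first, with "score" (0 to 1); they miss things now and then, are a little off and sometimes report something else, mostly with a low value. They report only what shows in the picture. A call takes as long as a camera call.
- arm.search_frame(target, camera): "point" ([x, y, z] in m, in the coordinates of the camera as it stood for that picture, good to about 4 mm: the middle of the surface that is visible of it).
- arm.cut_out(target, camera): "pixels" (420x560 bool, what is visible of it).
- arm.landmark_of(target, camera): "point" ([x, y, z] in m, in the coordinates of the camera as it stood for that picture, good to about 4 mm: a listed point, or the origin of a listed thing).
The state is a dict: "t": time; "q": joint angles; "qd": joint speeds; "joint_efforts": joint torques, N m; "eef_pos": TCP position; "ee_rot": TCP orientation; "force": force on the tool from outside, world axes, zero at the start; "moment": the same for the moment, N m; "width": finger opening in m.
Only numpy, scipy, OpenCV 4.12 (cv2) and the standard library are available. Lean on these libraries where they do the work, as an engineer would, in place of code of your own. Each camera call takes 0.05 s, during which the arm holds its last target. There are 200 camera calls.

## Working session

There is one attempt and no reset: what is moved stays moved. The work goes in short steps, Python scripts to look and compute and a tool call to move; the robot and the scene stay as the last step left them, time stands still between calls to the robot, and variables do not carry over. Pictures are saved under pics/ and viewed, about 8 in all and at most 12, crops included, and the job is handed in when it is done.

Besides the shell and the picture viewer there is one more tool, called as name(argument=value, ...) on one line, values as JSON. drive_tool: Moves the arm, as the interface text tells. Shifts and turns lie within -1 to 1; 1 stands for 0.04 m of shift or 6 degrees of turn. Its arguments: {"type":"object","properties":{"targets":{"type":"array"},"claw":{"type":"number"},"newtons":{"type":"number"}},"required":["targets"]}

```bash
mkdir -p pics
cat > h.py <<'E'
import numpy as np, cv2
from station import arm
def w(p,c):
    return np.array(c['origin'])+np.array(c['rotation'])@np.array(p)
def cloud(d,c):
    K=np.array(c['mtx']);v,u=np.mgrid[:d.shape[0],:d.shape[1]]
    P=np.stack([(u-K[0,2])/K[0,0]*d,-(v-K[1,2])/K[1,1]*d,-d],-1)
    return P@np.array(c['rotation']).T+np.array(c['origin'])
E
python3 - <<'E'
from h import *
ims=[]
for n in ['scene','top']:
    im,d=arm.grab_frame(n);c=arm.get_calibration(n);np.savez(n,im=im,d=d)
    print(n,np.round(c['origin'],3))
    ims.append(im)
    for t in ['chest','nest','chest_hinge','lid_edge','solenoid','other','drive','pulley','wrench','bearing','jar']:
        r=arm.landmark_of(t,n)
        print(t,[(np.round(w(x['point'],c),3).tolist(),round(x['score'],2)) for x in r[:3]])
cv2.imwrite('pics/a.png',cv2.resize(np.vstack(ims),None,fx=.71,fy=.71)[...,::-1])
s=arm.get_state();print(s)
E
```

```text
scene [0.893 0.381 0.963]
chest [([-1.632, -2.144, -1.561], 0.62), ([-2.043, -2.555, -1.972], 0.3)]
nest [([-1.657, -2.169, -1.587], 0.72)]
chest_hinge [([-1.29, -1.802, -1.22], 0.83)]
lid_edge [([-0.803, -1.315, -0.732], 0.81)]
solenoid [([-2.051, -2.564, -1.981], 0.82)]
other [([-1.587, -2.1, -1.517], 0.74)]
drive [([-2.138, -2.65, -2.067], 0.61)]
pulley [([-2.135, -2.647, -2.064], 0.72)]
wrench [([-2.467, -2.979, -2.396], 0.85), ([-1.3, -1.812, -1.23], 0.73), ([-2.046, -2.558, -1.976], 0.43)]
bearing [([-1.297, -1.81, -1.227], 0.78), ([-2.475, -2.987, -2.404], 0.64)]
jar [([-2.307, -2.819, -2.236], 0.73), ([-1.586, -2.099, -1.516], 0.55)]
top [ 0.355 -0.074  1.023]
chest [([2.018, 1.59, 2.686], 0.97), ([1.997, 1.568, 2.665], 0.48), ([2.022, 1.593, 2.69], 0.47)]
nest [([1.997, 1.568, 2.665], 0.75)]
chest_hinge [([1.856, 1.427, 2.524], 0.85)]
lid_edge [([1.502, 1.073, 2.169], 0.66), ([2.066, 1.637, 2.734], 0.23)]
solenoid [([2.06, 1.631, 2.728], 0.85), ([1.934, 1.505, 2.602], 0.45)]
other [([2.029, 1.6, 2.696], 0.83), ([2.025, 1.596, 2.693], 0.69)]
drive [([2.039, 1.611, 2.707], 0.6
[... 182 characters left out ...]
([2.023, 1.594, 2.691], 0.2)]
jar []
{'t': 1.2, 'q': array([-1.00488369e+00,  3.58634834e-01,  1.18957556e-02, -2.79869898e-06,
       -1.22412464e+00, -2.88075960e-01]), 'qd': array([ 1.03176398e-03, -7.31309277e-04,  3.96171288e-05, -1.01575931e-03,
       -4.11116861e-04,  8.97299851e-04]), 'joint_efforts': array([-8.75021906e-04, -5.82399416e+01,  2.93300182e+01,  7.00259864e+00,
        1.23843440e-02, -4.62971263e-05]), 'eef_pos': array([ 0.18509178, -0.64909312,  0.22653635]), 'ee_rot': array([ 3.14152729e+00, -1.66227717e-05, -2.86375692e+00]), 'force': array([-0.23780601,  0.51178852, -0.40375174]), 'moment': array([0.06050091, 0.00143285, 0.04986587]), 'width': 0.08768971836085905}
```

View pics/a.png

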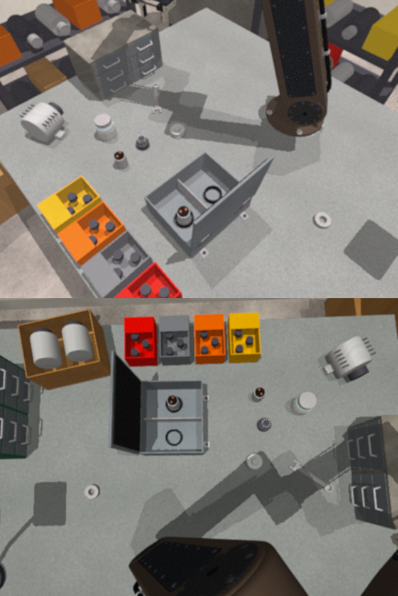

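```bash
sed -i 's/^from station.*/&\nfrom scipy.spatial.transform import Rotation as R\ndef rot(c):\n    r=np.array(c["rotation"]);return r if r.ndim==2 else R.from_euler("xyz",r).as_matrix()/; s/np.array(c\[.rotation.\])@/rot(c)@/; s/np.array(c\[.rotation.\]).T/rot(c).T/' h.py
python3 - <<'E'
from h import *
print(arm.get_calibration('top'))
for n in ['scene','top']:
    c=arm.get_calibration(n);arm.grab_frame(n)
    for t in ['chest','nest','chest_hinge','lid_edge','solenoid','other']:
        r=arm.landmark_of(t,n)
        print(t,[(np.round(w(x['point'],c),3).tolist(),round(x['score'],2)) for x in r[:2]])
    z=np.load(n+'.npz');P=cloud(z['d'],c);ok=z['d']>0
    print('table z',np.median(P[ok][:,2]))
    r=arm.cut_out('solenoid',n)
    for x in r[:2]:
        m=x['pixels']&ok;q=P[m];
        if len(q)<5: continue
        t=q[:,2]>.05
        print('sol',x['score'],len(q),np.round(np.percentile(q,[2,50,98],axis=0),3).tolist(),'top',np.round((q[t].min(0)+q[t].max(0))/2,3))
    # chest rim: points at z~.092 
    m=ok&(abs(P[...,2]-.092)<.006)&(P[...,0]>.3)&(P[...,0]<.9)&(P[...,1]>-.2)&(P[...,1]<.4)
    np.save(n+'_rim',P[m]);q=P[m].astype(np.float32)
    print('rim',len(q),cv2.minAreaRect(q[:,:2]))
    np.save(n+'_P',P)
E
```

```text
{'mtx': array([[382.9249858 ,   0.        , 280.57463935],
       [  0.        , 382.9249858 , 210.24205034],
       [  0.        ,   0.        ,   1.        ]]), 'origin': array([ 0.3548757 , -0.07366184,  1.02266347]), 'rotation': array([ 0.11315245,  0.01618971, -1.6009909 ])}
chest [([0.576, 0.033, -0.001], 0.75)]
nest [([0.51, 0.035, 0.002], 0.77)]
chest_hinge [([0.576, 0.141, 0.087], 0.86)]
lid_edge [([0.578, 0.175, 0.316], 0.95)]
solenoid [([0.66, -0.284, 0.002], 0.79)]
other [([0.64, 0.033, 0.005], 0.84), ([0.553, -0.308, -0.002], 0.75)]
table z -0.00026799352597073334
sol 0.56 393 [[0.643, -0.299, 0.004], [0.664, -0.273, 0.052], [0.681, -0.264, 0.069]] top [ 0.661 -0.283  0.061]Traceback (most recent call last):
  File "<stdin>", line 19, in <module>
cv2.error: OpenCV(4.12.0) /io/opencv/modules/imgproc/src/convhull.cpp:143: error: (-215:Assertion failed) total >= 0 && (depth == CV_32F || depth == CV_32S) in function 'convexHull'
```

Run:
```python
from h import *
for n in ['scene','top']:
    c=arm.get_calibration(n);z=np.load(n+'.npz');P=cloud(z['d'],c);ok=z['d']>0
    if n=='top':
      arm.grab_frame(n)
      for t in ['chest','nest','chest_hinge','lid_edge','solenoid','other','drive','pulley']:
        r=arm.landmark_of(t,n)
        print(t,[(np.round(w(x['point'],c),3).tolist(),round(x['score'],2)) for x in r[:2]])
    # chest floor / exterior rim
    b=ok&(P[...,0]>.4)&(P[...,0]<.75)&(P[...,1]>-.12)&(P[...,1]<.17)
    m=b&(abs(P[...,2]-.092)<.006);q=np.ascontiguousarray(P[m][:,:2],dtype=np.float32)
    print(n,'rim',len(q),cv2.minAreaRect(q))
    # front wall (-y) rim line, end walls
    f=q[abs(q[:,1]+.077)<.012]; print('front',len(f),np.polyfit(f[:,0],f[:,1],1),np.median(f,0))
    # rings z=.023
    m=b&(abs(P[...,2]-.023)<.004)&(np.hypot(P[...,0]-.51,P[...,1]-.034)<.045);q=P[m]
    if len(q)>5:
        e=cv2.minEnclosingCircle(np.ascontiguousarray(q[:,:2],dtype=np.float32)); print('ring',len(q),e,q[:,2].mean())
        A=np.c_[2*q[:,:2],np.ones(len(q))];s=np.linalg.lstsq(A,(q[:,:2]**2).sum(1),rcond=None)[0];print(s[:2],np.sqrt(s[2]+s[0]**2+s[1]**2))
    for nm,cx,cy,rr in [('sol',.66,-.284,.03),('other',.64,.033,.03)]:
        m=ok&(np.hypot(P[...,0]-cx,P[...,1]-cy)<rr)&(P[...,2]>.05);q=P[m]
        print(nm,len(q),cv2.minEnclosingCircle(np.ascontiguousarray(q[:,:2],dtype=np.float32)),q[:,2].max())
```

```text
scene rim 766 ((0.5770269632339478, 0.038871265947818756), (0.23311252892017365, 0.2650378346443176), 88.77096557617188)
front 291 [-0.01652042 -0.0631726 ] [ 0.5869689  -0.07299791]
ring 137 ((0.5123318433761597, 0.035235196352005005), 0.03165176883339882) 0.022202025040255115
[0.51222773 0.03600871] 0.028327388786556086
sol 207 ((0.6612908244132996, -0.2832601070404053), 0.0212247334420681) 0.07107064622484482
other 288 ((0.6413377523422241, 0.03392568230628967), 0.02112303301692009) 0.07566310640203167
chest [([0.576, 0.036, -0.0], 0.67)]
nest [([0.509, 0.037, 0.005], 0.78), ([0.575, 0.143, 0.089], 0.16)]
chest_hinge [([0.576, 0.142, 0.09], 0.7)]
lid_edge [([0.578, 0.176, 0.312], 0.89)]
solenoid [([0.578, 0.145, 0.091], 0.7), ([0.662, -0.289, 0.002], 0.5)]
other [([0.64, 0.031, 0.003], 0.79)]
drive [([0.548, -0.307, 0.004], 0.72)]
pulley [([0.415, -0.262, 0.002], 0.6)]
top rim 689 ((0.5734459161758423, 0.0362001433968544), (0.22496071457862854, 0.26579684019088745), 88.58715057373047)
front 177 [-0.01481964 -0.06539026] [ 0.5535506  -0.07400554]
ring 112 ((0.510861873626709, 0.03505709022283554), 0.03087996132671833) 0.02239004773015869
[0.510583   0.03469074] 0.028330449596883515
sol 210 ((0.6585044264793396, -0.28574174642562866), 0.021324889734387398) 0.07213760817774617
other 213 ((0.6388645172119141, 0.03139249235391617), 0.021290281787514687) 0.07681070766179654
```

drive_tool(targets=[[0.99,0.76,0,0,0,-0.56],[0.99,0.76,0,0,0,-0.56],[0.99,0.76,0,0,0,-0.56],[0.99,0.76,0,0,0,-0.56],[0.99,0.76,0,0,0,-0.56]], claw=1, newtons=25)

```text
t: 2.68
eef_pos: [0.3843, -0.496, 0.2268]
ee_rot: [-3.141, 0.0, 3.124]
force: [0.4, -0.0, 0.7]
width: 0.0879
```

drive_tool(targets=[[0.99,0.76,0,0,0,0],[0.99,0.76,0,0,0,0],[0.99,0.76,0,0,0,0],[0.99,0.76,0,0,0,0],[0.99,0.76,0,0,0,0]])

```text
t: 3.3
eef_pos: [0.5823, -0.344, 0.2268]
ee_rot: [-3.141, 0.0, 3.126]
force: [0.9, -1.6, 0.4]
width: 0.0876
```

drive_tool(targets=[[0.99,0.76,0,0,0,0],[0.99,0.76,0,0,0,0],[0,0,0,0,0,0],[0,0,0,0,0,0]])

```text
t: 3.8
eef_pos: [0.6602, -0.2841, 0.2262]
ee_rot: [3.142, -0.001, 3.127]
force: [0.1, -0.4, -1.4]
width: 0.0877
```

Run:
```python
from h import *
c=arm.get_calibration('wrist');im,d=arm.grab_frame('wrist');cv2.imwrite('pics/b.png',im[...,::-1])
print([(np.round(w(x['point'],c),3),x['score']) for x in arm.landmark_of('solenoid','wrist')[:3]])
P=cloud(d,c)
for nm,cx,cy in [('sol',.66,-.284)]:
    m=(d>0)&(np.hypot(P[...,0]-cx,P[...,1]-cy)<.033)&(P[...,2]>.052)&(P[...,2]<.085);q=P[m]
    print(nm,len(q),cv2.minEnclosingCircle(np.ascontiguousarray(q[:,:2],dtype=np.float32)),q[:,2].max())
```

```text
[(array([ 0.659, -0.284,  0.   ]), 0.57), (array([ 0.55 , -0.305, -0.   ]), 0.29)]
sol 1048 ((0.6595288515090942, -0.28590261936187744), 0.02103915624320507) 0.07111738566436066
```

View pics/b.png

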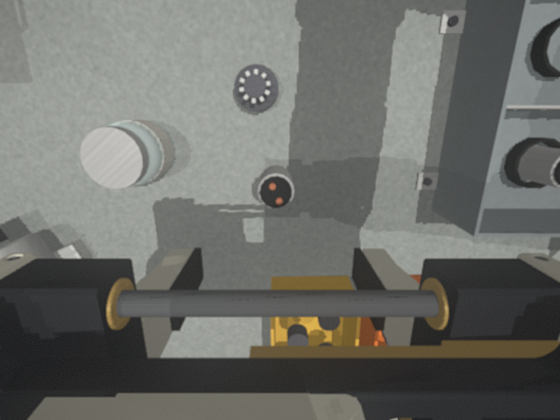

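The wrist view shows the solenoid (275,190) between the fingers' lines, drive at (256,90), jar well left (115,155), chest at right. Measurements agree, so I descend and grip.

drive_tool(targets=[[0,-0.02,-0.99,0,0,0],[0,0,-0.99,0,0,0],[0,0,-0.99,0,0,0],[0,0,-0.99,0,0,0],[0,0,-0.98,0,0,0]])

```text
t: 4.53
eef_pos: [0.6596, -0.2863, 0.0285]
ee_rot: [-3.141, 0.001, 3.125]
force: [-0.3, 0.4, -0.5]
width: 0.0875
```

drive_tool(targets=[[0,0,0,0,0,0],[0,0,0,0,0,0],[0,0,0,0,0,0],[0,0,0,0,0,0],[0,0,0,0,0,0]], claw=0, newtons=25)

```text
t: 5.15
eef_pos: [0.6607, -0.2851, 0.0299]
ee_rot: [-3.141, 0.001, 3.126]
force: [-0.3, -3.1, 0.5]
width: 0.043
```

drive_tool(targets=[[0,0,0,0,0,0],[0,0,0,0,0,0],[0,0,0,0,0,0]])

```text
t: 5.52
eef_pos: [0.6607, -0.2852, 0.0298]
ee_rot: [-3.141, 0.001, 3.126]
force: [-0.7, 0.2, 7.0]
width: 0.0413
```

drive_tool(targets=[[0,0,0.5,0,0,0],[0,0,0.9,0,0,0],[0,0,0.9,0,0,0],[0,0,0.9,0,0,0],[0,0,0.3,0,0,0]])

```text
t: 6.15
eef_pos: [0.6613, -0.2853, 0.1723]
ee_rot: [-3.141, 0.004, 3.126]
force: [0.1, 0.4, -2.5]
width: 0.0415
```

drive_tool(targets=[[-0.3,0.5,0,0,0,0],[-0.4,0.8,0,0,0,0],[-0.4,0.8,0,0,0,0],[-0.4,0.8,0,0,0,0],[-0.4,0.8,0,0,0,0]])

```text
t: 6.78
eef_pos: [0.5829, -0.136, 0.1679]
ee_rot: [3.141, -0.002, 3.126]
force: [0.4, -0.3, -1.4]
width: 0.0417
```

drive_tool(targets=[[-0.4,0.9,0,0,0,0],[-0.4,0.9,0,0,0,0],[-0.4,0.9,0,0,0,0],[-0.4,0.9,0,0,0,0],[-0.25,0.7,0,0,0,0]])

```text
t: 7.4
eef_pos: [0.5088, 0.036, 0.1683]
ee_rot: [3.142, -0.001, 3.126]
force: [-0.3, 0.4, -2.3]
width: 0.0415
```

drive_tool(targets=[[0,0,0,0,0,0],[0,0,0,0,0,0],[0,0,0,0,0,0]])

```text
t: 7.78
eef_pos: [0.5102, 0.0343, 0.1686]
ee_rot: [-3.141, -0.001, 3.125]
force: [0.3, 0.8, -3.2]
width: 0.0418
```

Run:
```python
from h import *
s=arm.get_state();print(s['eef_pos'],s['width'],s['force'],R.from_euler('xyz',s['ee_rot']).as_matrix()[:,2])
c=arm.get_calibration('wrist');im,d=arm.grab_frame('wrist');cv2.imwrite('pics/c.png',im[...,::-1])
for t in ['nest','solenoid','other','chest']:
  print(t,[(np.round(w(x['point'],c),3),round(x['score'],2)) for x in arm.landmark_of(t,'wrist')[:3]])
P=cloud(d,c);np.save('wp',P)
m=(d>0)&(abs(P[...,2]-.0225)<.004)&(np.hypot(P[...,0]-.51,P[...,1]-.034)<.04);q=P[m];print('ring',len(q))
if len(q)>10:
  A=np.c_[2*q[:,:2],np.ones(len(q))];a=np.linalg.lstsq(A,(q[:,:2]**2).sum(1),rcond=None)[0];print(a[:2],np.sqrt(a[2]+a[0]**2+a[1]**2))
```

```text
[0.51020288 0.03427649 0.16860938] 0.04181340164005569 [ 0.31343416  0.76775152 -3.22264532] [-7.34403421e-04 -2.57888578e-04 -9.99999697e-01]
nest [(array([0.511, 0.037, 0.003]), 0.9)]
solenoid [(array([0.512, 0.034, 0.136]), 0.57)]
other []
chest []
ring 559
[0.51065908 0.03495477] 0.02829391731480796
```

View pics/c.png

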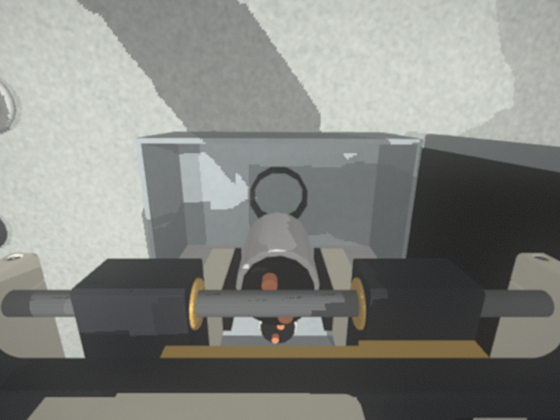

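Image: can hanging upright in the jaws, empty ring at (278,192) ahead, no obstruction. Ring centre (0.5107, 0.035) matches; descending.

drive_tool(targets=[[0.02,0.02,-0.6,0,0,0],[0,0,-0.8,0,0,0],[0,0,-0.8,0,0,0],[0,0,-0.4,0,0,0],[0,0,-0.2,0,0,0]])

```text
t: 8.65
eef_pos: [0.5108, 0.0353, 0.056]
ee_rot: [-3.141, -0.001, 3.126]
force: [0.6, 0.5, -1.9]
width: 0.0415
```

drive_tool(targets=[[0,0,-0.15,0,0,0],[0,0,-0.15,0,0,0],[0,0,-0.15,0,0,0],[0,0,-0.08,0,0,0],[0,0,0,0,0,0]])

```text
t: 9.28
eef_pos: [0.511, 0.0357, 0.0356]
ee_rot: [-3.141, -0.0, 3.126]
force: [-0.6, -0.1, -2.8]
width: 0.0415
```

drive_tool(targets=[[0,0,-0.03,0,0,0],[0,0,0,0,0,0],[0,0,0,0,0,0]])

```text
t: 9.65
eef_pos: [0.5112, 0.0357, 0.0347]
ee_rot: [3.141, 0.0, 3.126]
force: [0.4, 0.3, -2.5]
width: 0.0415
```

drive_tool(targets=[[0,0,-0.02,0,0,0],[0,0,0,0,0,0],[0,0,0,0,0,0]])

```text
t: 10.02
eef_pos: [0.5112, 0.0357, 0.0338]
ee_rot: [3.142, 0.0, 3.126]
force: [0.7, 0.5, -3.1]
width: 0.0414
```

drive_tool(targets=[[0,0,-0.03,0,0,0],[0,0,0,0,0,0],[0,0,0,0,0,0]])

```text
t: 10.4
eef_pos: [0.5113, 0.0357, 0.0337]
ee_rot: [-3.142, 0.001, 3.127]
force: [-4.9, 0.9, 11.5]
width: 0.0417
```

drive_tool(targets=[[0,0,-0.02,0,0,0],[0,0,0,0,0,0],[0,0,0,0,0,0]])

```text
t: 10.78
eef_pos: [0.5113, 0.0357, 0.0337]
ee_rot: [-3.142, 0.001, 3.127]
force: [-7.9, 0.7, 21.1]
width: 0.0416
```

drive_tool(targets=[[0,0,0.04,0,0,0],[0,0,0,0,0,0]])

```text
t: 11.02
eef_pos: [0.5113, 0.0358, 0.0337]
ee_rot: [3.141, 0.001, 3.126]
force: [-2.3, 1.2, 6.0]
width: 0.0417
```

drive_tool(targets=[[0,0,0,0,0,0],[0,0,0,0,0,0],[0,0,0,0,0,0],[0,0,0,0,0,0],[0,0,0,0,0,0]], claw=0.75)

```text
t: 11.65
eef_pos: [0.5111, 0.0357, 0.0333]
ee_rot: [-3.142, -0.0, 3.126]
force: [0.0, 0.4, -0.6]
width: 0.0658
```

drive_tool(targets=[[0,0,0.5,0,0,0],[0,0,0.9,0,0,0],[0,0,1,0,0,0],[0,0,1,0,0,0],[0,0,0.6,0,0,0]])

```text
t: 12.28
eef_pos: [0.5116, 0.0359, 0.1956]
ee_rot: [3.141, 0.002, 3.126]
force: [0.8, 0.6, -0.2]
width: 0.0654
```

Run:
```python
from h import *
im,d=arm.grab_frame('scene');cv2.imwrite('pics/d.png',im[100:340,140:420,::-1].repeat(2,0).repeat(2,1))
c=arm.get_calibration('scene');P=cloud(d,c)
for t in ['lid_edge','chest_hinge']:
  print(t,[(np.round(w(x['point'],c),3),round(x['score'],2)) for x in arm.landmark_of(t,'scene')[:2]])
for n in ['scene','wrist']:
  c=arm.get_calibration(n);im,d=arm.grab_frame(n);P=cloud(d,c)
  m=(d>0)&(np.hypot(P[...,0]-.511,P[...,1]-.035)<.033)&(P[...,2]>.055)&(P[...,2]<.09);q=P[m]
  print(n,len(q),cv2.minEnclosingCircle(np.ascontiguousarray(q[:,:2],dtype=np.float32)),np.percentile(q[:,2],[50,98]))
  print([(np.round(w(x['point'],c),3),round(x['score'],2)) for x in arm.landmark_of('solenoid',n)[:2]])
# lid plane from initial clouds
for n in ['scene','top']:
  P=np.load(n+'_P.npy') if n=='scene' else cloud(np.load('top.npz')['d'],arm.get_calibration('top'))
  m=(P[...,2]>.12)&(P[...,2]<.33)&(P[...,0]>.45)&(P[...,0]<.7)&(P[...,1]>.1)&(P[...,1]<.25);q=P[m]
  if len(q)>50:
    a=np.linalg.lstsq(np.c_[q[:,0],q[:,2],np.ones(len(q))],q[:,1],rcond=None)[0];print(n,'lid y=',a,len(q),q[:,2].max(),'angle',np.pi/2+np.arctan(a[1]))
print(arm.get_state())
```

```text
lid_edge [(array([0.577, 0.174, 0.314]), 0.81)]
chest_hinge [(array([0.577, 0.144, 0.087]), 0.64), (array([0.315, 0.348, 0.001]), 0.57)]
scene 239 ((0.5127288699150085, 0.037013765424489975), 0.02126948907971382) [0.06646003 0.07364306]
[(array([0.512, 0.038, 0.006]), 0.92)]
wrist 1309 ((0.5101664662361145, 0.03545476496219635), 0.020854461938142776) [0.06700064 0.07347617]
[(array([0.51 , 0.036, 0.001]), 0.89)]Traceback (most recent call last):
  File "<stdin>", line 13, in <module>
    fid = stack.enter_context(open(os.fspath(file), "rb"))
                              ~~~~^^^^^^^^^^^^^^^^^^^^^^^
FileNotFoundError: [Errno 2] No such file or directory: 'scene_P.npy'
```

View pics/d.png

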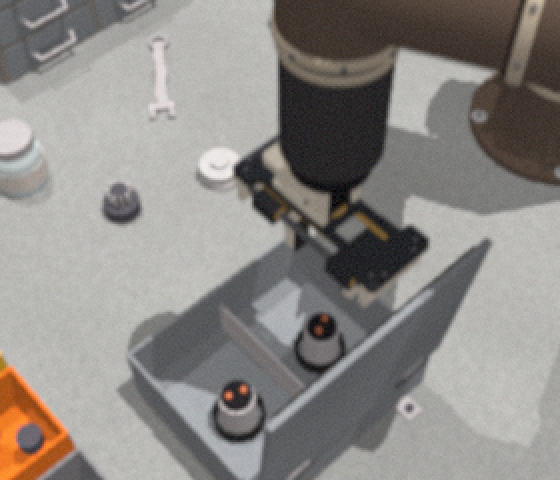

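Solenoid stands upright in the ring, at (~320,340) in the crop, both solenoids alike, lid still open; measured within 2 mm of the nest centre. Now raise, close the fingers, turn the jaws along the hinge and go behind the lid.

drive_tool(targets=[[0,0,0.6,0,0,0],[0,0,0.95,0,0,0],[0,0,0.95,0,0,0],[0,0,0.95,0,0,0],[0,0,0.85,0,0,0]], claw=0)

```text
t: 13.25
eef_pos: [0.511, 0.0356, 0.3657]
ee_rot: [-3.141, -0.001, 3.126]
force: [-0.0, -0.3, -0.2]
width: 0.0207
```

drive_tool(targets=[[0.11,0.34,0,0,0,1],[0.11,0.34,0,0,0,1],[0.11,0.34,0,0,0,1],[0.11,0.34,0,0,0,1],[0.11,0.34,0,0,0,1]])

```text
t: 13.88
eef_pos: [0.5331, 0.1041, 0.3641]
ee_rot: [3.141, -0.002, -2.63]
force: [1.3, 0.0, -0.1]
width: 0.0004
```

drive_tool(targets=[[0.11,0.34,0,0,0,1],[0.11,0.34,0,0,0,1],[0.11,0.34,0,0,0,1],[0.11,0.34,0,0,0,1],[0.11,0.34,0,0,0,1]])

```text
t: 14.5
eef_pos: [0.5551, 0.1721, 0.364]
ee_rot: [3.141, -0.002, -2.106]
force: [-0.4, 0.3, 0.3]
width: 0.0002
```

drive_tool(targets=[[0.11,0.34,0,0,0,1],[0.11,0.34,0,0,0,1],[0.11,0.34,0,0,0,1],[0.11,0.34,0,0,0,1],[0.11,0.34,0,0,0,1]])

```text
t: 15.12
eef_pos: [0.5771, 0.2401, 0.3639]
ee_rot: [3.14, -0.001, -1.583]
force: [-0.0, -0.8, 0.7]
width: 0.0005
```

Run:
```python
from h import *
for n in ['scene','top']:
  c=arm.get_calibration(n);P=cloud(np.load(n+'.npz')['d'],c)
  m=(P[...,2]>.12)&(P[...,2]<.33)&(P[...,0]>.45)&(P[...,0]<.7)&(P[...,1]>.1)&(P[...,1]<.25);q=P[m]
  if len(q)>50:
    a=np.linalg.lstsq(np.c_[q[:,0],q[:,2],np.ones(len(q))],q[:,1],rcond=None)[0];print(n,'lid y=',a,'at edge',a@[.577,.31,1],len(q),q[:,2].max(),'angle',np.pi/2+np.arctan(a[1]))
s=arm.get_state();print(s['eef_pos'],s['ee_rot'],s['q'],s['force'])
```

```text
scene lid y= [-0.02020638  0.07751312  0.15870235] at edge 0.17107233131726415 3377 0.3176562955283302 angle 1.648154768310053
top lid y= [-0.02157838  0.12068322  0.13877906] at edge 0.1637401325118888 4753 0.3190944342385508 angle 1.690898722024566
[0.57711949 0.24014701 0.36388582] [ 3.13975025e+00 -1.36548854e-03 -1.58272714e+00] [ 7.06069355e-01  2.25050808e-01  1.31583757e-01 -1.84466910e-04
 -1.47961516e+00 -7.17984418e-01] [-0.02193101 -0.76565265  0.70616177]
```

drive_tool(targets=[[0,0,-0.6,0,0,0],[0,0,-0.7,0,0,0],[0,-0.4,-0.5,0,0,0],[0,-0.5,0,0,0,0],[0,-0.25,0,0,0,0]])

```text
t: 15.75
eef_pos: [0.5775, 0.1925, 0.294]
ee_rot: [-3.141, -0.0, -1.587]
force: [-0.4, 0.6, -0.1]
width: 0.0004
```

drive_tool(targets=[[0,-0.1,0,0,0,0],[0,-0.1,0,0,0,0],[0,-0.1,0,0,0,0],[0,-0.1,0,0,0,0],[0,-0.1,0,0,0,0]])

```text
t: 16.38
eef_pos: [0.5776, 0.1755, 0.2945]
ee_rot: [-3.139, 0.003, -1.585]
force: [-1.6, 6.4, 4.6]
width: 0.0006
```

drive_tool(targets=[[0,-0.1,0,0,0,0],[0,-0.1,0,0,0,0],[0,-0.1,0,0,0,0],[0,-0.1,0,0,0,0]])

```text
t: 16.88
eef_pos: [0.5777, 0.1594, 0.2944]
ee_rot: [-3.139, 0.003, -1.585]
force: [-0.8, 5.0, 4.2]
width: 0.0006
```

drive_tool(targets=[[0,-0.2,-0.01,0,0,0],[0,-0.2,-0.01,0,0,0],[0,-0.2,-0.01,0,0,0],[0,-0.2,-0.01,0,0,0],[0,-0.24,-0.05,0,0,0]])

```text
t: 17.5
eef_pos: [0.5772, 0.1172, 0.2904]
ee_rot: [-3.141, 0.002, -1.585]
force: [-2.4, 3.8, 3.5]
width: 0.0007
```

drive_tool(targets=[[0,-0.24,-0.06,0,0,0],[0,-0.24,-0.06,0,0,0],[0,-0.24,-0.06,0,0,0],[0,-0.23,-0.1,0,0,0],[0,-0.23,-0.1,0,0,0]])

```text
t: 18.12
eef_pos: [0.5769, 0.068, 0.2742]
ee_rot: [3.141, -0.0, -1.586]
force: [-3.6, 2.0, 2.7]
width: 0.0004
```

drive_tool(targets=[[0,-0.22,-0.11,0,0,0],[0,-0.22,-0.11,0,0,0],[0,-0.2,-0.145,0,0,0],[0,-0.2,-0.145,0,0,0],[0,-0.2,-0.145,0,0,0]])

```text
t: 18.75
eef_pos: [0.5771, 0.0267, 0.248]
ee_rot: [3.142, -0.0, -1.586]
force: [-1.7, 1.3, 0.9]
width: 0.0002
```

drive_tool(targets=[[0,-0.2,-0.15,0,0,0],[0,-0.17,-0.18,0,0,0],[0,-0.17,-0.18,0,0,0],[0,-0.17,-0.18,0,0,0],[0,-0.17,-0.18,0,0,0]])

```text
t: 19.38
eef_pos: [0.5772, -0.0082, 0.2129]
ee_rot: [-3.141, 0.0, -1.586]
force: [-0.3, 1.9, 1.1]
width: 0.0003
```

drive_tool(targets=[[0,-0.1,-0.17,0,0,0],[0,-0.1,-0.17,0,0,0],[0,-0.1,-0.17,0,0,0],[0,-0.1,-0.17,0,0,0],[0,-0.1,-0.17,0,0,0]])

```text
t: 20.0
eef_pos: [0.5771, -0.028, 0.179]
ee_rot: [3.142, 0.0, -1.586]
force: [-0.5, 0.4, -0.0]
width: 0.0003
```

drive_tool(targets=[[0,-0.07,-0.15,0,0,0],[0,-0.07,-0.15,0,0,0],[0,-0.07,-0.15,0,0,0],[0,-0.06,-0.15,0,0,0],[0,-0.06,-0.15,0,0,0]])

```text
t: 20.62
eef_pos: [0.5771, -0.0413, 0.1492]
ee_rot: [3.142, -0.0, -1.586]
force: [0.5, 0.3, 1.1]
width: 0.0005
```

Run:
```python
from h import *
s=arm.get_state();print(s['eef_pos'],s['force'],s['qd'])
im,d=arm.grab_frame('scene');cv2.imwrite('pics/e.png',im[100:340,140:420,::-1].repeat(2,0).repeat(2,1))
c=arm.get_calibration('scene')
print([(np.round(w(x['point'],c),3),round(x['score'],2)) for x in arm.landmark_of('lid_edge','scene')[:2]])
P=cloud(d,c)
m=(P[...,2]>.095)&(P[...,2]<.2)&(P[...,0]>.62)&(P[...,0]<.69)&(P[...,1]>-.07)&(P[...,1]<.12);q=P[m]
a=np.polyfit(q[:,1],q[:,2],1);print(len(q),a,'hinge-z',np.polyval(a,.1435))
```

```text
[ 0.57709994 -0.04127768  0.14917254] [0.53506571 0.31625457 1.12420429] [-0.03347104  0.04664974 -0.05757535  0.00048937  0.10474183  0.0345466 ]
[(array([ 0.572, -0.071,  0.155]), 0.77)]
2927 [-0.24971756  0.13532084] hinge-z 0.09948637021204143
```

View pics/e.png

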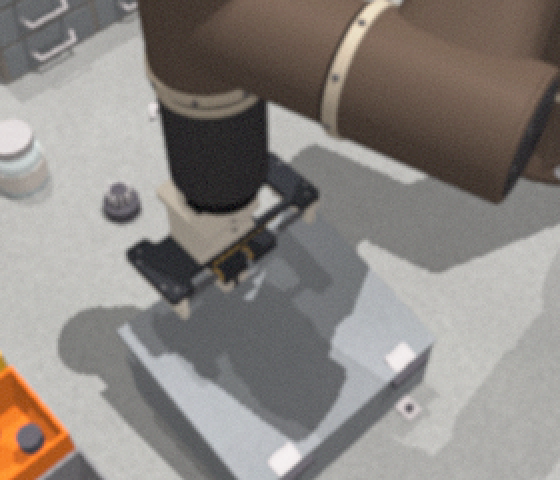

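The lid lies at about 0.245 rad, on the tip (~235,265), over the chest. Lower slowly.

drive_tool(targets=[[0,-0.02,-0.1,0,0,0],[0,-0.02,-0.1,0,0,0],[0,-0.02,-0.1,0,0,0],[0,-0.02,-0.1,0,0,0],[0,-0.02,-0.1,0,0,0]])

```text
t: 21.35
eef_pos: [0.5771, -0.0451, 0.1293]
ee_rot: [-3.142, -0.0, -1.586]
force: [0.4, 0.4, -0.0]
width: 0.0002
```

drive_tool(targets=[[0,-0.01,-0.1,0,0,0],[0,-0.01,-0.1,0,0,0],[0,-0.01,-0.1,0,0,0],[0,-0.01,-0.1,0,0,0],[0,-0.01,-0.06,0,0,0]])

```text
t: 21.98
eef_pos: [0.577, -0.0471, 0.1108]
ee_rot: [3.141, 0.0, -1.586]
force: [-0.4, 1.4, -0.2]
width: 0.0006
```

drive_tool(targets=[[0,0,-0.03,0,0,0],[0,0,-0.03,0,0,0],[0,0,0,0,0,0],[0,0,0,0,0,0]])

```text
t: 22.48
eef_pos: [0.5771, -0.0471, 0.1088]
ee_rot: [-3.141, 0.0, -1.586]
force: [0.2, -0.4, 0.2]
width: 0.0003
```

drive_tool(targets=[[0,0,-0.03,0,0,0],[0,0,-0.03,0,0,0],[0,0,-0.03,0,0,0],[0,0,-0.03,0,0,0],[0,0,0,0,0,0]])

```text
t: 23.1
eef_pos: [0.577, -0.0471, 0.1038]
ee_rot: [3.141, -0.0, -1.586]
force: [0.0, -0.7, -0.6]
width: 0.0004
```

drive_tool(targets=[[0,0,-0.02,0,0,0],[0,0,-0.02,0,0,0],[0,0,0,0,0,0],[0,0,0,0,0,0]])

```text
t: 23.6
eef_pos: [0.5771, -0.0471, 0.1023]
ee_rot: [3.142, 0.0, -1.586]
force: [-1.4, -0.5, 0.1]
width: 0.0007
```

drive_tool(targets=[[0,0,-0.02,0,0,0],[0,0,-0.02,0,0,0],[0,0,0,0,0,0],[0,0,0,0,0,0]])

```text
t: 24.1
eef_pos: [0.577, -0.0471, 0.1007]
ee_rot: [3.142, 0.0, -1.586]
force: [0.9, -0.1, 1.1]
width: 0.0004
```

drive_tool(targets=[[0,0,-0.02,0,0,0],[0,0,0,0,0,0],[0,0,0,0,0,0]])

```text
t: 24.48
eef_pos: [0.5771, -0.0471, 0.1003]
ee_rot: [-3.141, -0.0, -1.586]
force: [-2.6, 0.3, 5.4]
width: 0.0002
```

drive_tool(targets=[[0,0,-0.01,0,0,0],[0,0,0,0,0,0],[0,0,0,0,0,0]])

```text
t: 24.85
eef_pos: [0.5771, -0.0471, 0.1003]
ee_rot: [-3.141, -0.0, -1.586]
force: [-3.4, 1.3, 8.0]
width: 0.0007
```

drive_tool(targets=[[0,0,-0.01,0,0,0],[0,0,0,0,0,0],[0,0,0,0,0,0]])

```text
t: 25.22
eef_pos: [0.5772, -0.0471, 0.1003]
ee_rot: [-3.141, -0.0, -1.586]
force: [-4.9, 1.2, 11.8]
width: 0.0006
```

drive_tool(targets=[[0,0,-0.007,0,0,0],[0,0,0,0,0,0],[0,0,0,0,0,0],[0,0,0,0,0,0],[0,0,0,0,0,0]])

```text
t: 25.85
eef_pos: [0.5771, -0.0471, 0.1002]
ee_rot: [-3.141, -0.0, -1.586]
force: [-5.4, 1.5, 13.5]
width: 0.0003
```

drive_tool(targets=[[0,0,0,0,0,0],[0,0,0,0,0,0],[0,0,0,0,0,0],[0,0,0,0,0,0],[0,0,0,0,0,0]])

```text
t: 26.48
eef_pos: [0.5772, -0.0471, 0.1002]
ee_rot: [-3.141, -0.0, -1.586]
force: [-5.3, 1.1, 13.3]
width: 0.0006
```

Run:
```python
from h import *
for i in range(4):
  im,d=arm.grab_frame('scene');s=arm.get_state();print(s['eef_pos'],s['force'])
  c=arm.get_calibration('scene');P=cloud(d,c)
  m=(P[...,2]>.085)&(P[...,2]<.12)&(P[...,0]>.63)&(P[...,0]<.69)&(P[...,1]>-.07)&(P[...,1]<.12);q=P[m]
  a=np.polyfit(q[:,1],q[:,2],1);print(len(q),a,'hinge-z',np.polyval(a,.1435),'edge z',np.polyval(a,-.08))
  t=(abs(P[...,2])<.01)&(P[...,0]>.6)&(P[...,0]<.72)&(P[...,1]>-.25)&(P[...,1]<-.1);b=P[t];print('bench',np.polyfit(b[:,1],b[:,2],1))
```

```text
[ 0.57716689 -0.04709793  0.10021983] [-5.24915662  1.35134017 13.18229176]
2221 [-0.00031437  0.09944531] hinge-z 0.09940019514442601 edge z 0.09947045705961435
bench [ 0.00110834 -0.00046995]
[ 0.57718931 -0.0471306   0.10025394] [-6.03667429  1.75127051 14.02995433]
2221 [-0.00034534  0.09939316] hinge-z 0.09934359922649072 edge z 0.09942078201792443
bench [ 0.00250449 -0.0001185 ]
[ 0.57717584 -0.04709912  0.10023301] [-5.22231467  1.78534438 14.20794238]
2220 [0.00046715 0.09942425] hinge-z 0.09949128846401739 edge z 0.09938687960286943
bench [-0.00155038 -0.00089227]
[ 0.57715949 -0.0471132   0.10023393] [-5.36114764  1.55145456 12.78347397]
2228 [-0.0002435   0.09942016] hinge-z 0.09938522015170446 edge z 0.09943964289043909
bench [ 0.00011872 -0.00054361]
```

The lid is flat (slope ≤0.0005) and has been held at 13–14 N for over a second. Release upward.

drive_tool(targets=[[0,0,0.06,0,0,0],[0,0,0.2,0,0,0],[0,0,0.6,0,0,0],[0,0,0.9,0,0,0],[0,0,0.6,0,0,0]])

```text
t: 27.3
eef_pos: [0.5776, -0.0471, 0.1951]
ee_rot: [-3.14, 0.0, -1.586]
force: [0.5, -0.9, -0.3]
width: 0.0005
```

drive_tool(targets=[[0,0,0.3,0,0,0],[0,0,0,0,0,0],[0,0,0,0,0,0],[0,0,0,0,0,0]])

```text
t: 27.8
eef_pos: [0.5765, -0.0472, 0.2041]
ee_rot: [3.14, -0.0, -1.586]
force: [-0.2, -0.5, -0.0]
width: 0.0006
```

Run:
```python
from h import *
im,d=arm.grab_frame('scene');cv2.imwrite('pics/f.png',im[...,::-1]);s=arm.get_state();print(s['t'],s['eef_pos'],s['force'])
c=arm.get_calibration('scene');P=cloud(d,c)
m=(P[...,2]>.085)&(P[...,2]<.13)&(P[...,0]>.63)&(P[...,0]<.69)&(P[...,1]>-.07)&(P[...,1]<.12);q=P[m]
a=np.polyfit(q[:,1],q[:,2],1);print(len(q),a,'edge z',np.polyval(a,-.08))
for t in ['drive','pulley','solenoid']: print(t,[(np.round(w(x['point'],c),3),round(x['score'],2)) for x in arm.landmark_of(t,'scene')[:2]])
```

```text
27.85 [ 0.57668232 -0.04716468  0.20428165] [ 1.45491328 -0.16514745  0.14868249]
2303 [-0.00013154  0.09943614] edge z 0.0994466611377403
drive []
pulley []
solenoid []
```

View pics/f.png

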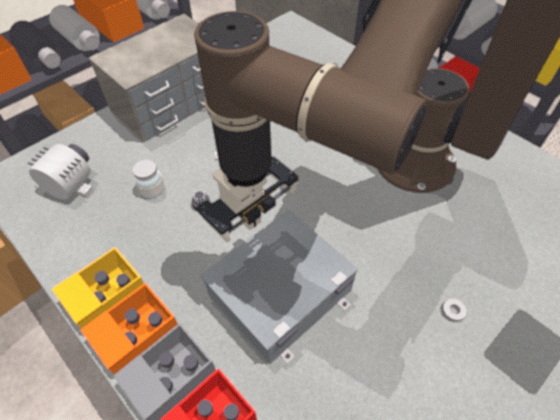

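The picture shows the lid shut flat on the chest (280,280), the gripper clear above it at (245,200), and the jar (148,178), bearing (455,310) and part of the drive (200,198) in place. I'll hand the job in.

```bash
python3 -c "
from station import arm
print(arm.job_done())"
```

```text
the job is handed in; nothing more can be done
None
```

I stood the solenoid in the empty nest, pushed the lid shut and pressed it. The job went in at about 28 s of the 72 s allowed; the hand-in reports no verdict.

- **Solenoid:** after I let go, it stood upright within about 2 mm of the nest centre and its top height showed it fully down. The lid was still open then, at about 1.66 rad. I could not check it again once the lid was shut.
- **Lid:** I followed its arc down, slowing to about 0.16 rad/s or less over the last 0.25 rad. The highest force I read on it while pushing was about 8 N.
- **Bedding press:** I held 13–14 N (under 15.5 N with the sideways part) for over a second. The lid measured flat to about 0.0005 rad, and still did after I backed off. The gripper was about 100 mm above it at hand-in.
- **Not confirmed:** I read forces only between moves, so short peaks are unseen. During the press the fingertip height hardly changed, so I did not see the expected 1–2 mm of seal give. In the last picture the jar and bearing are in place and the drive partly shows, but the arm hides the pulley and wrench. The networks did not report the drive or pulley there, and the solenoid in the other nest is under the lid. None of them was touched on the way.

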